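# Feed one ferrite core to the V stop

### The arm

A 6-joint arm with a two-finger parallel gripper is mounted at the origin on a cart in front of the work surface, level with it; the furniture and walls round the work are solid. World frame = base frame: x ahead of the robot, y to its left, z up, the work surface at z = 0. Lengths are in m, angles in rad, forces in N, time in s.
With the tool pointing down it reaches from about 0.325 to 0.9 m from the base axis. Payload 6.1 kg.
Tool frame: the origin (TCP) lies midway between the tips of the shut fingers; the grasp point (between the pads) lies 19 mm behind it; z points along the fingers, y is the line along which they close (so a half turn about z gives the same grasp; the last joint's range is limited). The gripper opens to 85 mm and grips with 20 to 120 N. Pads are 22 mm wide; open, the fingers measure 114 mm over their backs; the gripper's body (76 mm by 85 mm) begins 54 mm behind the grasp point. The pads swing forward as they close: fully open they stand 13 mm farther back than shut.
Start: joints at [-1.391, 0.22, 1.526, -0, 1.395, -0.126], TCP at [0.188, -0.596, 0.208] pointing down, gripper open.
Joint ranges: [-2.98, 2.98], [-0.91, 2.08], [0.09, 2.57], [-1.24, 4.39], [0.2, 2.65], [-2.68, 2.68]. Speed limits (rad/s): [2.57, 2.57, 3.01, 3.14, 3.14, 3.14].

### API

Orientations are given as [roll, pitch, yaw] about the fixed x, y, z axes, in that order (R = Rz(yaw) Ry(pitch) Rx(roll)).
In Python, from plant import movep, move_l, set_joints, gripper_to, hold, inverse_kinematics, observe, get_image, get_calibration, Unreachable, job_done gives the robot as it stands. Calls block until the motion is done:
- movep(position, orientation): joint-space move of the TCP to a pose.
- move_l(position, feed=0.15, rotation=None, max_force=None): straight line of the TCP; rotation=None keeps the orientation; feed is the mean speed in m/s. With max_force (N) it stops when the force on the tool has changed by that much, and returns True; else False.
- set_joints(angles): joint-space move.
- gripper_to(opening, f_grip=None): finger opening in m; f_grip is the grip in N (None keeps the last); returns when the fingers have stopped.
- hold(seconds).
- inverse_kinematics(position, orientation): joint angles nearest the present ones, or None.
- observe(): the state.
- get_image(name): name is "side" or "top" or "wrist"; returns (picture, depth): 480x640x3 uint8, red, green, blue; 480x640 float32, m along the optical axis (not along the pixel's ray), 0 where there is no reading.
- get_calibration(name): a dict with "intrinsics" (3x3 intrinsics, pixels), "world_from_camera" (4x4, takes a point from camera to world coordinates). Camera axes: x right, y down, z forward; pixel columns grow to the right and rows downward; lengths in m; the calibration is good to about 2 mm. A picture is of the moment at which its call begins: read the wrist's pose just before it. get_calibration takes no time and is no camera call; for the wrist camera it gives the pose at the moment of the call.
A pose or a line that the arm cannot do raises Unreachable and nothing moves.
- job_done(): hands the job in; it is judged then, once.
The state is a dict: "time_s": time; "q": joint angles; "joint_velocities": joint speeds; "joint_torque": joint torques, N m; "eef_pos": TCP position; "tcp_rot": TCP orientation; "ft_force": force on the tool from outside, world axes, zero at the start; "torque": the same for the moment, N m; "opening": finger opening in m; "grasp_force": force on a finger pad.
Only numpy, scipy, OpenCV 4.12 (cv2) and the standard library are available. Lean on these libraries where they do the work, as an engineer would, in place of code of your own. Each camera call takes 0.05 s, during which the arm holds its last target. There are 200 camera calls.

### The job

The winder needs the next ferrite core. Press the feeder's palm knob all the way in so that exactly one core comes out of the magazine, and let the plunger spring fully back; then nudge that core aside along the track with the fingertips until it sits fully home in the V stop. Only push: lift nothing, do not touch the cores in the magazine, be gentle because ferrite chips, and leave the tools and things lying around where they are.

Things in the scene. Friction and masses are not known exactly. Their poses are not given: they have to be found in the camera images.
- feeder: Core feeder, fixed to the bench. Origin at bench level under the magazine's axis. Own frame: +x along the track towards the V stop, -y the way cores come out, +y towards the knob, z up. Magazine: square metal shaft, 44 mm outside, top 84 mm above the bench, open above, sight slot in front. Behind it the slide housing, 54 mm wide, 50 mm high, to y = +82 mm.
- magazine (a point): On the magazine's axis at its floor, 24 mm above the bench. The shaft is 34 x 34 mm inside and holds four cores. An opening 14.5 mm high at the foot of its front (-y) wall lets only the lowest core through.
- exit (a point): On the track's centre line in front of the magazine (feeder x = 0, y = -39.5 mm, 24 mm above the bench): a fed core arrives within 3 mm of here. The track is a level channel along the feeder's x from -52 to +114 mm, 35 mm wide, between rails 5 mm high; for |x| < 22 mm the magazine's front face (17.5 mm from this point) is its inner wall. Open at the -x end.
- plunger (a joint): Travel of the plunger: 0 out (rest), 0.040 m fully in against its stop; it moves along the feeder's -y. A spring pushes it out again when let go: about 3.3 N at rest, 7.7 N fully in. Fully in, its slide has put the lowest core just outside the magazine and carries the rest of the stack; when it is back out, the stack has dropped by one core.
- plunger_knob (a point): Centre of the outer (+y) face of the plunger's round black palm knob, 30 mm above the bench; moves with it. The knob is 37 mm across, 17 mm thick, its axis along the feeder's y; at rest its face is 135.5 mm from the magazine's axis.
- v_stop: Bare-metal V stop clamped on the track 47 to 75 mm from the exit along +x; pushing does not move it. Origin: point on the track floor (24 mm above the bench) over which a core is centred when fully home in the V. Axes as the feeder's; the V opens to -x. Jaws 9 mm high, 3 to 22 mm ahead of the origin; a steel thumbscrew 30 mm ahead of it stands 18.5 mm over the track.
- core_1: Lowest ring core in the magazine at the start, the one to feed: dark grey ferrite ring, 32 mm outside, 19 mm bore, 12 mm high, about 30 g. Origin: centre of its underside, z up.
- core_2: Second core from below, a ring like core_1, same origin. Its underside is 36 mm above the bench at the start and 24 mm after one core has been fed.
- core_3: Third core from below, a ring like core_1, same origin.
- core_4: Top core of the stack, a ring like core_1, same origin; its top is 72 mm above the bench at the start.
- tape_roll: Bystander: roll of amber tape lying flat past the feeder's far end, 60 mm across, 12 mm high. Origin: centre of its underside.
- cutters: Bystander: small green-handled cutters lying along the track, outside its outer (-y) rail, 53 x 108 x 11 mm. Origin: centre of the underside.
- tweezers: Bystander: steel tweezers lying beside the feeder on its -x side, 14 x 118 x 9 mm. Origin: centre of the underside.
- dish: Bystander: white round dish past the plunger knob, about 100 mm from its face, 60 mm across, 23 mm high. Origin: centre of its underside.
There are look-alikes about, which are no part of the job. Leave any orange or pink look-alike of the core_4 alone.

How it is judged:
On the way, in this order (a step that is already met when the one before it is completed fails the run):
1. the plunger is pressed fully in (within 3 mm of its stop) and the lowest core is out on the track, the others still stacked (value of joint plunger above 0.037 m and y of core_1 in the frame of feeder below -0.033 m), for 0.1 s.
2. the plunger has sprung back out and the stack has dropped by one core (value of joint plunger below 0.004 m and height (world z) of core_2 below 0.028 m and y of core_1 in the frame of feeder below -0.033 m), for 0.1 s.
At the end, for the whole second after the job is handed in: The fed core lies flat on the track and at rest, its centre within 4 mm of the home point in the V stop; the plunger is back out (within 4 mm); the other three cores are stacked in the magazine, dropped by one core height; the tape roll, cutters, tweezers and dish are where they were (within 15 mm) (horizontal distance between core_1 and v_stop below 0.004 m and height (world z) of core_1 between 0.021 and 0.027 m and angle between core_1's own z axis and vertical below 0.1 rad and linear speed of core_1 below 0.02 m/s and value of joint plunger below 0.004 m and horizontal distance between each of core_2, core_3, core_4 and magazine below 0.006 m and height (world z) of core_2 between 0.02 and 0.028 m and height (world z) of core_3 between 0.032 and 0.04 m and height (world z) of core_4 between 0.044 and 0.052 m and distance of each of tape_roll, cutters, tweezers, dish from where it was at the start of the episode below 0.015 m); the robot touches nothing.
It fails at once if a core is lifted (8 mm), or the fed core falls off the track (height (world z) of core_1 above 0.032 m or height (world z) of core_1 below 0.018 m or height (world z) of core_2 above 0.044 m or height (world z) of core_3 above 0.056 m or height (world z) of core_4 above 0.068 m).
It fails at once if a second core leaves the magazine (horizontal distance between any of core_2, core_3, core_4 and magazine above 0.012 m).
It fails at once if the fingers touch the cores in the magazine (contact force between the fingers and core_2 above 0.5 N or contact force between the fingers and core_3 above 0.5 N or contact force between the fingers and core_4 above 0.5 N).
It fails at once if the fed core is squeezed or shoved with more than 30 N (contact force between the fingers and core_1 above 30 N).
It fails at once if the tape roll, cutters, tweezers or dish is knocked about (15 mm) (distance of any of tape_roll, cutters, tweezers, dish from where it was at the start of the episode above 0.015 m).
It also fails if it takes over 43 s, if anything falls off the work surface, if the arm or the gripper's body presses on something with over 40 N, if the wrist force passes 120 N, or if a joint passes its speed limit or range.

## Working session

There is one attempt and no reset: what is moved stays moved. The work goes in short steps, each a Python script; the robot and the scene stay as the last script left them, time stands still between calls to the robot, and variables do not carry over. Pictures are saved under pics/ and viewed, at most 10 in all, crops included, and the job is handed in when it is done.

```bash
mkdir -p pics
cat > h.py <<'E'
import numpy as np, cv2
from plant import *
def snap(n,f):
    c=get_calibration(n); p,d=get_image(n); cv2.imwrite(f'pics/{f}.png',p[:,:,::-1]); np.savez(f'pics/{f}.npz',p=p,d=d,K=c['intrinsics'],T=c['world_from_camera']); return p,d,c
def ray(f,u,v,z):
    a=np.load(f'pics/{f}.npz'); r=a['T'][:3,:3]@np.linalg.inv(a['K'])@[u,v,1]; o=a['T'][:3,3]; return o+r*(z-o[2])/r[2]
def pts(f):
    a=np.load(f'pics/{f}.npz'); d=a['d']; v,u=np.indices(d.shape); P=np.stack([u*d,v*d,d],-1)@np.linalg.inv(a['K']).T; return a['p'],d,P@a['T'][:3,:3].T+a['T'][:3,3]
E
python3 - <<'E'
from h import *
for n in('top','side'): 
    c=snap(n,n+'0')[2]; print(n,np.round(c['world_from_camera'],3).tolist())
print(observe()['time_s'])
E
```

```text
top [[-0.027, -0.999, 0.028, 0.471], [-0.999, 0.028, 0.023, 0.253], [-0.024, -0.028, -0.999, 0.965], [0.0, 0.0, 0.0, 1.0]]
side [[-0.933, -0.14, 0.333, 0.225], [-0.361, 0.335, -0.871, 1.01], [0.01, -0.932, -0.362, 0.371], [0.0, 0.0, 0.0, 1.0]]
0.1
```

View pics/top0.png

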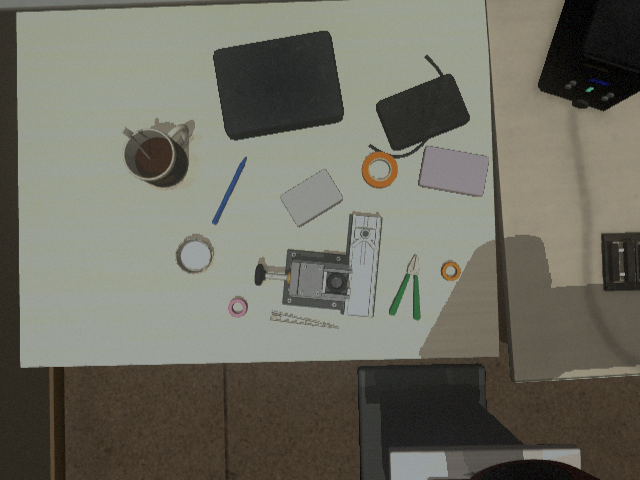

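View pics/side0.png

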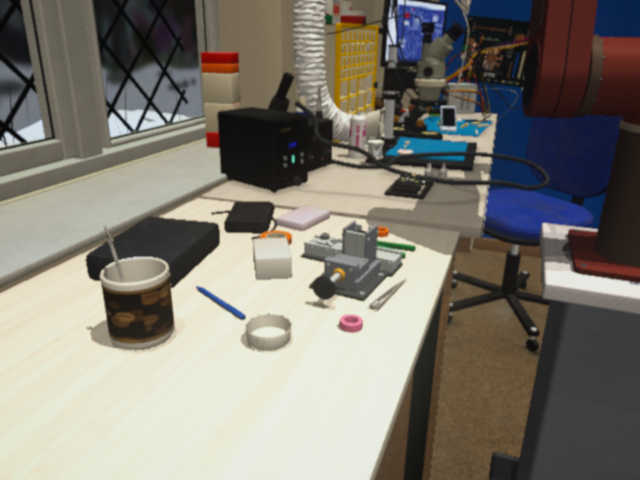

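The top view shows the feeder with its magazine at about (337,282), the knob at (260,274), and the track along column ~362 with the V stop and screw near (365,233). The feeder is roughly world-aligned. The pink and orange rings are the look-alikes.

Run:
```python
from h import *
p,d,P=pts('top0')
c=p[200:335,240:440]; cv2.imwrite('pics/crop.png',cv2.resize(c[:,:,::-1],(800,540),interpolation=cv2.INTER_CUBIC))
Z=P[...,2]
m=np.zeros(Z.shape,bool); m[200:335,245:385]=1
def rect(lo,hi,n):
    k=(m&(Z>lo)&(Z<hi)).astype(np.uint8)
    cs,_=cv2.findContours(k,0,2)
    cn=max(cs,key=cv2.contourArea); mk=np.zeros_like(k); cv2.drawContours(mk,[cn],-1,1,-1)
    q=P[(mk>0)&(k>0)][:,:2]; r=cv2.minAreaRect(q.astype(np.float32)); print(n,len(q),np.round(r[0],4),np.round(r[1],4),r[2],q.mean(0).round(4), 'z',np.median(P[(mk>0)&(k>0)][:,2]))
rect(.075,.095,'mag'); rect(.043,.056,'housing'); rect(.015,.035,'track')
k=m&(p.max(2)<45)&(np.indices(Z.shape)[1]<270); print('knob',P[k][:,:3].min(0),P[k].max(0),k.sum())
print(ray('top0',337,282,.084))
```

```text
mag 310 [0.4402 0.242 ] [0.0439 0.0455] 83.22466278076172 [0.4398 0.2434] z 0.08274868578764771
housing 305 [0.4482 0.3114] [0.0191 0.0539] 79.0394515991211 [0.4481 0.3105] z 0.049809413961235394
track 3085 [0.4712 0.2435] [0.141  0.1659] 82.86470794677734 [0.4622 0.2049] z 0.025032965549631525
knob [0.43983917 0.36192452 0.03631526] [0.47086482 0.37454315 0.04622394] 15
[0.44118199 0.24135995 0.084     ]
```

View pics/crop.png

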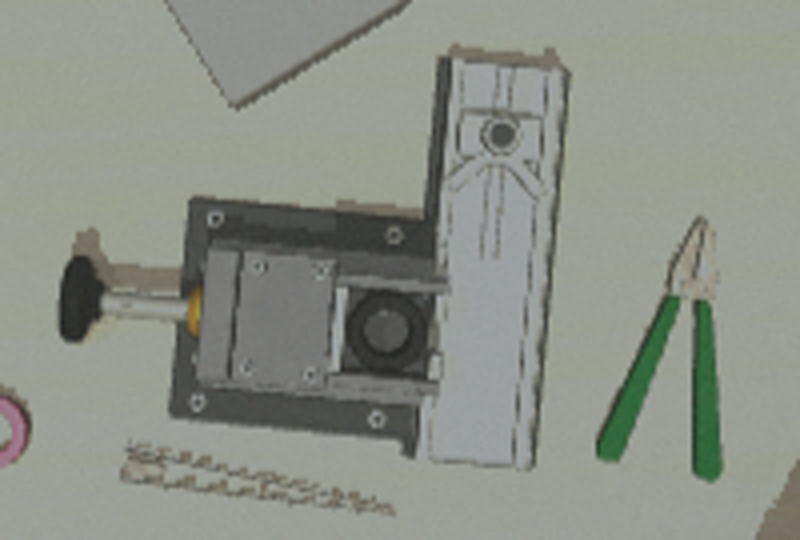

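The crop confirms it: the magazine is at crop (387,330), the knob at (80,298), and the V-stop screw at (500,134). Feeder yaw is about -7°, and the measured knob position agrees with this model. Next is the plunger press with shut fingers.

```bash
cat >> h.py <<'E'
yaw=np.radians(-7.0); O=np.array([.4405,.242]); ex=np.array([np.cos(yaw),np.sin(yaw)]); ey=np.array([-ex[1],ex[0]])
def W(x,y,z): return [*(O+x*ex+y*ey),z]
def F(p): q=np.array(p[:2])-O; return np.round([q@ex,q@ey],4)
E
python3 - <<'E'
from h import *
s=ray('top0',240+500/4,200+134/4,.0425); print('screw',F(s), 'track cen',[F(ray('top0',240+u/4,200+v/4,.029)) for u,v in((430,462),(535,467),(447,58),(568,70))])
print(F([.4555,.3745]), observe()['tcp_rot'])
best=None
for a in(yaw+np.pi/2,yaw-np.pi/2):
    for w in (W(0,.17,.15),W(0,.17,.022),W(0,.1,.022),W(-.037,-.0395,.031),W(.06,-.0395,.031)):
        q=inverse_kinematics(w,[np.pi,0,a]); print(round(a,3),None if q is None else np.round(q,2))
E
```

```text
screw [ 0.0824 -0.0393] track cen [array([-0.0543, -0.0239]), array([-0.0521, -0.0671]), array([ 0.1126, -0.0153]), array([ 0.1123, -0.0655])]
[-0.0013  0.1333] [-3.13986050e+00 -2.16355268e-04  3.05807260e-01]
1.449 [ 0.6   0.25  1.6  -0.    1.29  0.72]
1.449 [ 0.6   0.4   1.68 -0.    1.06  0.72]
1.449 [ 0.51  0.29  1.82 -0.    1.03  0.63]
1.449 [ 0.3   0.01  2.11 -0.    1.01  0.43]
1.449 [ 0.23  0.2   1.91 -0.    1.03  0.35]
-1.693 [ 0.6   0.25  1.6   0.    1.29 -2.42]
-1.693 [ 0.6   0.4   1.68  0.    1.06 -2.42]
-1.693 [ 0.51  0.29  1.82  0.    1.03 -2.51]
-1.693 None
-1.693 None
```

Run:
```python
from h import *
R=[np.pi,0,yaw+np.pi/2]
gripper_to(0.0)
movep(W(0,.172,.16),R)
move_l(W(0,.172,.024),feed=.15)
print(observe()['time_s'],observe()['ft_force'])
r=move_l(W(0,.098,.024),feed=.04,max_force=22)
o=observe(); print(r,o['time_s'],F(o['eef_pos']),np.round(o['ft_force'],1))
hold(.3)
o=observe(); print(F(o['eef_pos']),np.round(o['ft_force'],1)); snap('top','press')
snap('side','press_s')
```

```text
5.5583 [1.06701839 0.16957317 0.21337377]
False 7.5583 [0.     0.0982] [ 0.5 -0.2  0.1]
[-0.     0.098] [-0.4 -0.3 -0.2]
```

Run:
```python
from h import *
a=cv2.imread('pics/press.png')[190:340,230:430]; b=cv2.imread('pics/press_s.png')[190:340,260:460]
cv2.imwrite('pics/v.png',cv2.resize(np.hstack([a,b]),(800,300),interpolation=cv2.INTER_CUBIC))
```

```text
(no output)
```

View pics/v.png

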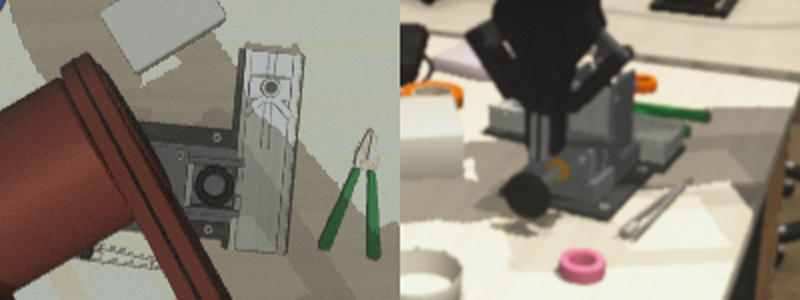

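The side view shows the fingers behind the knob, near the rod, and the knob not pressed. I'll check the geometry.

Run:
```python
from h import *
o=observe(); print(o['eef_pos'],o['tcp_rot'],o['opening'])
a=np.load('pics/press_s.npz')
def pr(p): q=np.linalg.inv(a['T'])@[*p,1]; q=a['K']@q[:3]; return np.round(q[:2]/q[2])
print('tcp',pr(o['eef_pos']),'knob rest',pr(W(0,.1355,.03)),'pressed',pr(W(0,.0955,.03)))
p,d,P=pts('press_s')
k=(p.max(2)<40)&(P[...,2]>.005)&(P[...,2]<.055)&(abs(P[...,0]-.455)<.03)&(d>0)&(P[...,1]>.3)&(P[...,1]<.5)
v,u=np.nonzero(k); print(k.sum(),u.mean(),v.mean(),np.percentile(P[k],[5,50,95],axis=0).round(3).tolist(), F(np.median(P[k],0)))
b=cv2.imread('pics/press_s.png')[200:320,280:440]; cv2.imwrite('pics/v2.png',cv2.resize(b,(800,600),interpolation=cv2.INTER_CUBIC))
```

```text
[0.45244691 0.33929715 0.02402089] [ 3.14156020e+00 -1.25243135e-05  1.44863864e+00] -5.312151632832397e-05
tcp [332. 284.] knob rest [321. 290.] pressed [333. 279.]
8 321.125 284.125 [[0.452, 0.373, 0.035], [0.456, 0.374, 0.039], [0.464, 0.377, 0.042]] [-0.0005  0.1332]
```

View pics/v2.png

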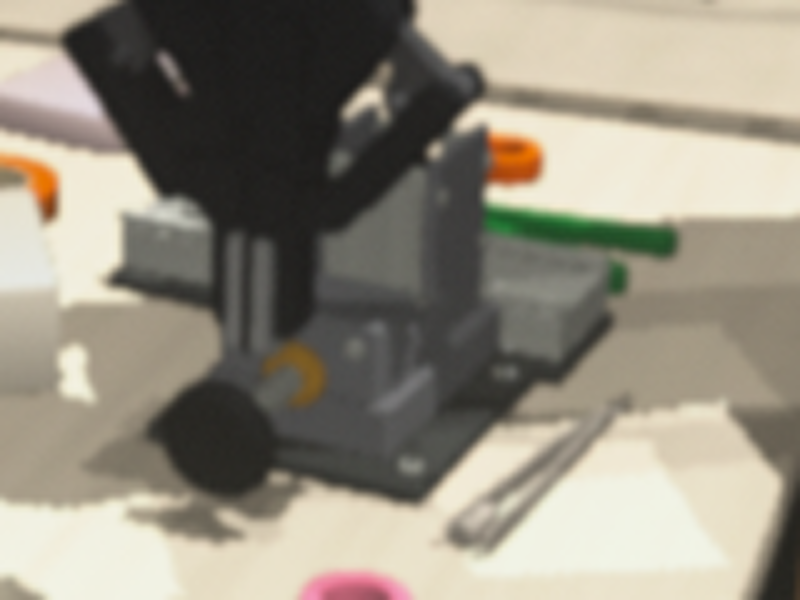

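Run:
```python
from h import *
p,d,P=pts('press_s')
for u,v in((327,262),(333,262),(338,262),(327,267),(333,267),(340,265),(340,268),(340,271),(332,272),(335,277),(324,287),(324,282)): print(u,v,p[v,u],P[v,u].round(3),F(P[v,u]))
snap('wrist','w1')
```

```text
327 262 [91 90 86] [0.459 0.347 0.062] [0.0053 0.1066]
333 262 [85 84 81] [0.449 0.349 0.064] [-0.0049  0.1075]
338 262 [36 36 33] [0.443 0.345 0.063] [-0.0103  0.1021]
327 267 [89 88 85] [0.458 0.348 0.054] [0.0049 0.107 ]
333 267 [87 86 83] [0.448 0.35  0.057] [-0.0054  0.1082]
340 265 [54 54 53] [0.442 0.336 0.055] [-0.0094  0.093 ]
340 268 [87 78 65] [0.448 0.318 0.042] [-0.0019  0.0765]
340 271 [122  91  35] [0.447 0.322 0.038] [-0.0037  0.0799]
332 272 [84 75 62] [0.462 0.315 0.031] [0.0122 0.0747]
335 277 [95 95 88] [0.45  0.336 0.034] [-0.0023  0.094 ]
324 287 [41 40 34] [0.452 0.376 0.035] [-0.0045  0.1342]
324 282 [42 40 36] [0.453 0.374 0.042] [-0.0036  0.1328]
```

View pics/w1.png

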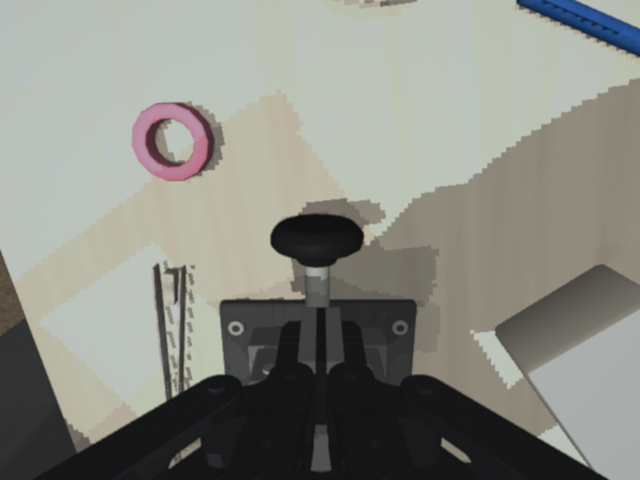

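The wrist view shows the knob unpressed at (317,238), with the fingers above the rod. Side-view depth puts the real fingertips about 25 mm higher than the reported TCP, so they passed over the knob. I'll back off, go lower under a force guard, and measure the tips before pushing.

Run:
```python
from h import *
move_l(W(0,.098,.045),feed=.1)
move_l(W(0,.172,.045),feed=.15)
print(move_l(W(0,.172,.006),feed=.06,max_force=8))
o=observe(); print(o['time_s'],o['eef_pos'],o['ft_force'])
snap('side','s2')
p,d,P=pts('s2')
c=O+.172*ey
k=(np.hypot(P[...,0]-c[0],P[...,1]-c[1])<.022)&(d>0)&(P[...,2]>.004)
z=P[k][:,2]; print(k.sum(),np.histogram(z,bins=np.arange(0,.13,.01))[0], np.percentile(z,[0,1,3,5,10]).round(4))
v,u=np.nonzero(k); b=cv2.imread('pics/s2.png')[200:320,250:410]; cv2.imwrite('pics/v3.png',cv2.resize(b,(800,600),interpolation=cv2.INTER_CUBIC))
```

```text
False
9.8083 [0.46164365 0.41286821 0.00612261] [-0.9664701   0.99872954 -0.02316354]
1919 [  0   0   0  75 135 149 143 154 212 171 173 180] [0.0304 0.0348 0.0388 0.0418 0.0485]
```

View pics/v3.png

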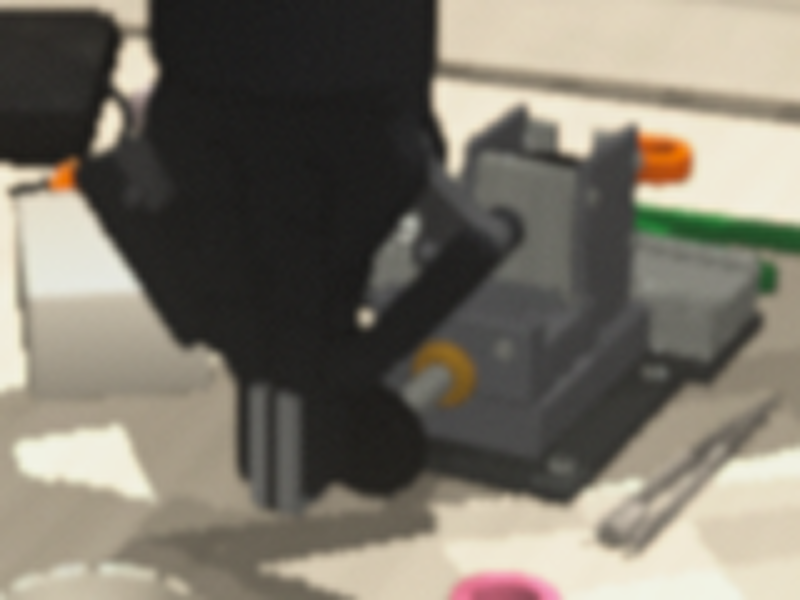

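Run:
```python
from h import *
p,d,P=pts('s2')
q=P[...,:2]-O; fx=q@ex; fy=q@ey-.172; z=P[...,2]
g=(d>0)&(abs(fx)<.09)&(abs(fy)<.06)&(p.max(2)<110)
for a in np.arange(.03,.2,.01):
    k=g&(z>a)&(z<a+.01)&(fy>-.025)
    if k.sum(): print(round(a,2),k.sum(),'x',np.percentile(fx[k],[1,99]).round(3),'y',np.percentile(fy[k],[1,50,99]).round(3))
move_l(W(0,.172,-.005),feed=.06,max_force=8)
r=move_l(W(0,.098,-.005),feed=.04,max_force=22)
o=observe(); print(r,o['time_s'],F(o['eef_pos']),np.round(o['ft_force'],1))
hold(.3)
o=observe(); print(F(o['eef_pos']),np.round(o['ft_force'],1))
```

```text
0.03 70 x [-0.01   0.013] y [-0.007  0.009  0.012]
0.04 135 x [-0.012  0.015] y [-0.006  0.007  0.011]
0.05 149 x [-0.013  0.015] y [-0.005  0.007  0.012]
0.06 143 x [-0.012  0.015] y [-0.006  0.007  0.012]
0.07 198 x [-0.029  0.031] y [-0.008  0.011  0.013]
0.08 403 x [-0.036  0.04 ] y [-0.012  0.01   0.014]
0.09 366 x [-0.044  0.044] y [-0.015  0.011  0.017]
0.1 427 x [-0.052  0.053] y [-0.011  0.011  0.018]
0.11 546 x [-0.06   0.059] y [-0.007  0.011  0.018]
0.12 596 x [-0.059  0.059] y [-0.011  0.009  0.02 ]
0.13 521 x [-0.045  0.042] y [-0.006  0.01   0.02 ]
0.14 409 x [-0.039  0.038] y [-0.006  0.01   0.012]
0.15 165 x [-0.036  0.032] y [-0.005  0.01   0.035]
0.16 426 x [-0.036  0.028] y [-0.006  0.03   0.038]
0.17 443 x [-0.036  0.026] y [-0.006  0.031  0.038]
0.18 463 x [-0.036  0.027] y [-0.01   0.03   0.038]
0.19 465 x [-0.036  0.03 ] y [-0.007  0.03   0.038]
True 11.7417 [0.0003 0.1074] [ 1.2  7.1 -1.7]
[0.0003 0.1078] [ 1.8  7.6 -1.1]
```

Run:
```python
from h import *
r=move_l(W(0,.102,-.005),feed=.03,max_force=14)
o=observe(); print(r,o['time_s'],F(o['eef_pos']),np.round(o['ft_force'],1))
hold(.3)
o=observe(); print(F(o['eef_pos']),np.round(o['ft_force'],1))
snap('top','t3'); snap('side','s3')
b=np.hstack([cv2.imread('pics/t3.png')[190:340,230:430],cv2.imread('pics/s3.png')[190:340,260:460]]); cv2.imwrite('pics/v4.png',cv2.resize(b,(800,300),interpolation=cv2.INTER_CUBIC))
```

```text
True 12.25 [0.0004 0.1076] [ 1.   6.9 -1.3]
[0.0004 0.1079] [ 0.8  8.4 -1.9]
```

View pics/v4.png

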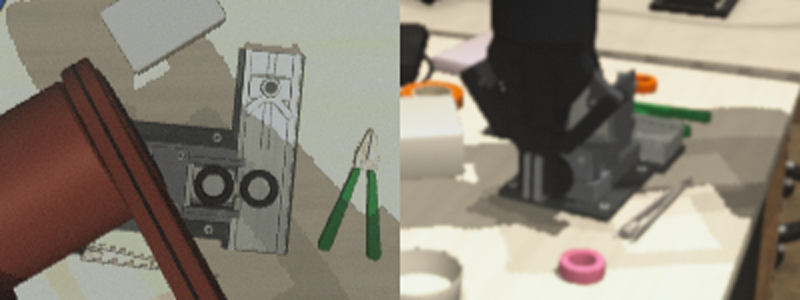

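The top view shows one core out on the track at crop (258,188), with the stack still in the magazine. The plunger stopped at the same place both times, so it is fully in. Now I'll release it and move to behind the core.

Run:
```python
from h import *
move_l(W(0,.170,-.005),feed=.06)
move_l(W(0,.170,.12),feed=.2)
move_l(W(-.042,-.0395,.12),feed=.2)
snap('wrist','w4'); snap('top','t4')
r=move_l(W(-.042,-.0395,.004),feed=.08,max_force=8)
o=observe(); print(r,o['time_s'],F(o['eef_pos']),o['eef_pos'][2],np.round(o['ft_force'],1))
snap('side','s4'); snap('wrist','w5')
p,d,P=pts('s4')
for n,(v0,v1,u0,u1) in {'side':(190,340,260,460)}.items(): pass
b=np.hstack([cv2.resize(cv2.imread('pics/s4.png')[200:300,300:420],(400,333)),cv2.resize(cv2.imread('pics/w5.png'),(400,333))]); cv2.imwrite('pics/v5.png',b)
```

```text
False 17.55 [-0.0415 -0.0393] 0.004537013403675454 [ 0.8 -0.3 -0.5]
```

View pics/v5.png

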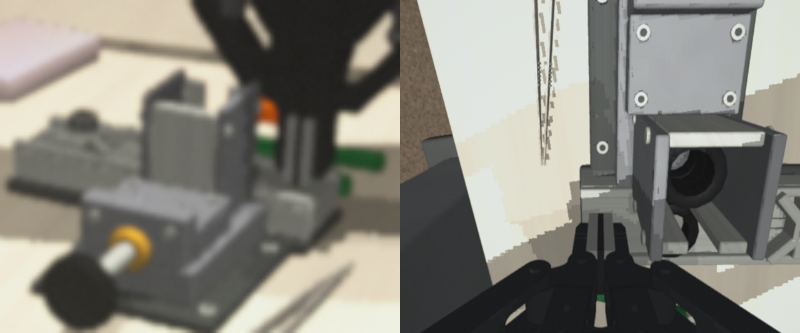

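Side view: knob back out. Wrist view: the fingers are in the channel behind the fed core, which is partly visible beside the magazine's foot. Now I push along the track, 2 mm outward to clear the magazine.

Run:
```python
from h import *
move_l(W(-.042,-.0413,.004),feed=.05)
r=move_l(W(.027,-.0413,.004),feed=.035,max_force=6)
o=observe(); print(r,o['time_s'],F(o['eef_pos']),np.round(o['ft_force'],1)); 
hold(.2); o=observe(); print(F(o['eef_pos']),np.round(o['ft_force'],1)); snap('top','t5')
```

```text
True 19.6917 [ 0.0238 -0.0417] [-0.5  0.9  1.6]
[ 0.0235 -0.0419] [-0.5  0.3  0. ]
```

Run:
```python
from h import *
move_l(W(-.012,-.0413,.004),feed=.1)
move_l(W(-.012,-.0413,.13),feed=.2)
movep([.30,-.2,.2],[np.pi,0,yaw+np.pi/2])
snap('top','t6'); o=observe(); print(o['time_s'])
p,d,P=pts('t6'); q=P[...,:2]-O; fx=q@ex; fy=q@ey
m=((fx>-.05)&(fx<.075)&(fy>-.062)&(fy<-.02)&(P[...,2]<.05)&(p.max(2)<70)).astype(np.uint8)
cs,_=cv2.findContours(m,0,2); c=max(cs,key=cv2.contourArea); (u,v),r=cv2.minEnclosingCircle(c); print(u,v,r,F(ray('t6',u,v,.036)))
print('depth core z',np.median(P[m>0][:,2]))
b=cv2.imread('pics/t6.png')[200:335,240:440]; cv2.imwrite('pics/v6.png',cv2.resize(b,(800,540),interpolation=cv2.INTER_CUBIC))
```

```text
22.8583
362.20587158203125 251.5 9.539410591125488 [ 0.0529 -0.0378]
depth core z 0.03569805361086642
```

View pics/v6.png

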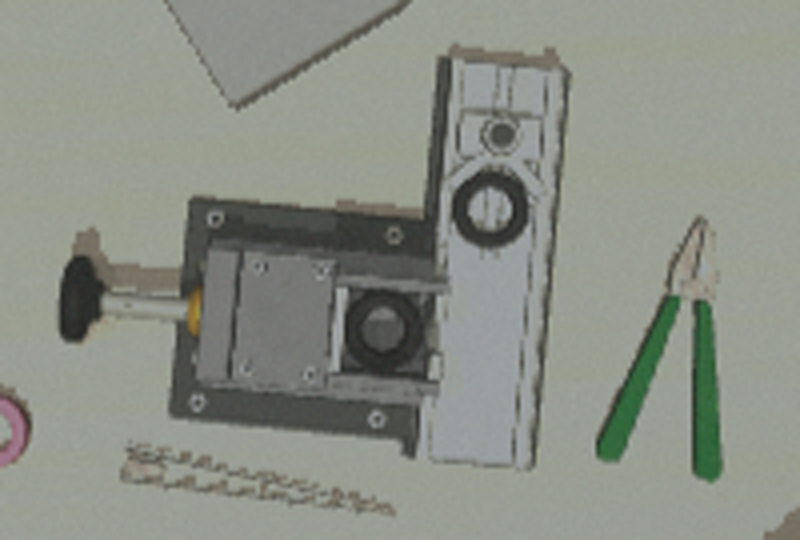

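The fed core is at crop (490,208), against both V jaws. It measures about 1.5 mm from the estimated home, and that is under a pixel. The knob is out and the tools are undisturbed. One quick check of the stack height, then I hand in.

Run:
```python
from h import *
for f in('top0','t6'):
    p,d,P=pts(f); q=P[...,:2]-O; r=np.hypot(q@ex,q@ey); k=(r>.0105)&(r<.014)&(p.max(2)<70); z=np.median(P[k][:,2]); print(f,k.sum(),z)
if abs(z-.060)<.006: print(job_done())
```

```text
top0 109 0.07209448662423368
t6 110 0.059820649706259
the job is handed in; nothing more can be done
None
```

The job is handed in: one core was fed and pushed home in the V stop, about 1.5 mm from the estimated home point (4 mm allowed). The plunger is back out, the stack has dropped by one core, and the tools look undisturbed. The first press passed over the knob, because the fingertips sit about 25 mm higher than reported, so I pressed again lower.

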